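Gauge the bored blocks and pull out the tight ones

TASK

Take the pin gauge from its stand and try it gently in the bore of each of the three metal blocks, working from the robot's left to its right: push it down until its collar sits on the block, or until the pin stops short and is felt to bear in a bore that is too tight. Then put the gauge back fully home in its stand and set every tight block upright in the steel rework tray, leaving the good blocks in their nests and the rest of the bench alone.

Things in the scene. Friction and masses are not known exactly. Their poses are not given: they have to be found in the camera images.
- gauge: the pin gauge as a whole, about 130 g: origin at the middle of the pin's end face, z up along the pin towards the handle, x and y square to the handle's flats
- gauge_grip (a point): pin gauge: wooden handle 22 x 22 mm square and 50 mm long, above a steel collar 30 mm across and 6 mm thick, above a steel pin 16 mm across and 36 mm long with a 1.5 x 2 mm chamfer at its end. Starts upright in its stand. This point is the handle's centre, 67 mm above the pin's end face
- gauge_tip (a point): middle of the pin's end face, the lowest point of the gauge; 36 mm below the collar's underside
- stand_hole (a point): stand for the gauge: wooden block 70 x 70 x 48 mm, fixed to the bench, with a 20 mm hole 43 mm deep; this point is the middle of the hole's mouth, on the top face. The gauge is home when its collar rests on that face (pin end 36 mm below this point)
- block_a_center (a point): block A: aluminium block 46 x 46 mm, 45 mm tall, upright bore in its middle, loose in one of the jig's nests (which one varies). This point is its centre, half-way up: bore mouth 22.5 mm above it. x, y square to the sides, z up the bore. The blocks look alike; only the gauge tells a tight one
- block_a: block A as a whole, about 230 g; origin at the middle of its underside. Bore mouth 18.2 mm across with a 1 mm chamfer. If good, that width goes right through and the gauge's pin slides in 36 mm, until the collar sits on the block; if tight, it narrows to about 12 mm and stops the pin 14 mm down
- block_b_center (a point): block B: aluminium block 46 x 46 mm, 45 mm tall, upright bore in its middle, loose in one of the jig's nests (which one varies). This point is its centre, half-way up: bore mouth 22.5 mm above it. x, y square to the sides, z up the bore. The blocks look alike; only the gauge tells a tight one
- block_b: block B as a whole, about 230 g; origin at the middle of its underside. Bore mouth 18.2 mm across with a 1 mm chamfer. If good, that width goes right through and the gauge's pin slides in 36 mm, until the collar sits on the block; if tight, it narrows to about 12 mm and stops the pin 14 mm down
- block_c_center (a point): block C: aluminium block 46 x 46 mm, 45 mm tall, upright bore in its middle, loose in one of the jig's nests (which one varies). This point is its centre, half-way up: bore mouth 22.5 mm above it. x, y square to the sides, z up the bore. The blocks look alike; only the gauge tells a tight one
- block_c: block C as a whole, about 230 g; origin at the middle of its underside. Bore mouth 18.2 mm across with a 1 mm chamfer. If good, that width goes right through and the gauge's pin slides in 36 mm, until the collar sits on the block; if tight, it narrows to about 12 mm and stops the pin 14 mm down
- seat_1 (a point): left (the robot's left, towards +y) nest of the jig, a fixed plywood board 78 x 300 x 10 mm; nests 100 mm apart. This point is the middle of the nest's floor, 10 mm above the bench; y runs along the row. A block stands on it inside a rim 6 mm high and 6 mm thick, 3 mm play each side: its top is 55 mm above the bench, its sides free from 16 mm up
- seat_2 (a point): middle nest of the jig, a fixed plywood board 78 x 300 x 10 mm; nests 100 mm apart. This point is the middle of the nest's floor, 10 mm above the bench; y runs along the row. A block stands on it inside a rim 6 mm high and 6 mm thick, 3 mm play each side: its top is 55 mm above the bench, its sides free from 16 mm up
- seat_3 (a point): right (towards -y) nest of the jig, a fixed plywood board 78 x 300 x 10 mm; nests 100 mm apart. This point is the middle of the nest's floor, 10 mm above the bench; y runs along the row. A block stands on it inside a rim 6 mm high and 6 mm thick, 3 mm play each side: its top is 55 mm above the bench, its sides free from 16 mm up
- tray_in (a point): rework tray: dark steel open tray, outside 140 (x) x 150 (y) x 28 mm tall, walls and floor 5 mm, fixed to the bench. This point is the middle of its inner floor
- sanding_block: bystander, loose, to be left alone: cork sanding block, 85 x 45 x 28 mm, lying on the bench; origin at the middle of its underside
- glue: bystander, loose, to be left alone: white glue bottle with red cap, 56 mm across, 170 mm tall; origin at the middle of its underside
- spray: bystander, loose, to be left alone: spray can, 64 mm across, 190 mm tall; origin at the middle of its underside
- jar: bystander, loose, to be left alone: amber glass jar, 70 mm across, 85 mm tall; origin at the middle of its underside
- screwdriver: bystander, loose, to be left alone: screwdriver with an orange handle, 200 mm long, lying
- mallet: bystander, loose, to be left alone: hammer, 280 mm long, lying
- offcut: bystander, loose, to be left alone: board offcut, 50 x 110 x 19 mm, lying; origin at the middle of its underside
Things that resemble listed ones, but are neither listed nor needed, are in the scene too. What is shaped like the block_a but red is not meant. Leave any green look-alike of the block_b alone.

How it is judged (in metres and radians):
On the way, in this order (a step that is already met when the one before it is completed fails the run):
1. the gauge is tried in the block in the left nest: home (pin at least 32 mm deep) in a good bore, or pressed with over 1 N at least 11.5 mm deep in a tight one (((horizontal distance between block_a_center and seat_1 below 0.015 m and horizontal distance between gauge_tip and block_a_center below 0.004 m and z of gauge_tip in the frame of block_a_center below -0.0095 m) or (horizontal distance between block_b_center and seat_1 below 0.015 m and horizontal distance between gauge_tip and block_b_center below 0.004 m and z of gauge_tip in the frame of block_b_center below 0.011 m and contact force between gauge and block_b above 1 N) or (horizontal distance between block_c_center and seat_1 below 0.015 m and horizontal distance between gauge_tip and block_c_center below 0.004 m and z of gauge_tip in the frame of block_c_center below -0.0095 m))), for 0.1 s.
2. the gauge is tried in the block in the middle nest: home (pin at least 32 mm deep) in a good bore, or pressed with over 1 N at least 11.5 mm deep in a tight one (((horizontal distance between block_a_center and seat_2 below 0.015 m and horizontal distance between gauge_tip and block_a_center below 0.004 m and z of gauge_tip in the frame of block_a_center below -0.0095 m) or (horizontal distance between block_b_center and seat_2 below 0.015 m and horizontal distance between gauge_tip and block_b_center below 0.004 m and z of gauge_tip in the frame of block_b_center below 0.011 m and contact force between gauge and block_b above 1 N) or (horizontal distance between block_c_center and seat_2 below 0.015 m and horizontal distance between gauge_tip and block_c_center below 0.004 m and z of gauge_tip in the frame of block_c_center below -0.0095 m))), for 0.1 s.
3. the gauge is tried in the block in the right nest: home (pin at least 32 mm deep) in a good bore, or pressed with over 1 N at least 11.5 mm deep in a tight one (((horizontal distance between block_a_center and seat_3 below 0.015 m and horizontal distance between gauge_tip and block_a_center below 0.004 m and z of gauge_tip in the frame of block_a_center below -0.0095 m) or (horizontal distance between block_b_center and seat_3 below 0.015 m and horizontal distance between gauge_tip and block_b_center below 0.004 m and z of gauge_tip in the frame of block_b_center below 0.011 m and contact force between gauge and block_b above 1 N) or (horizontal distance between block_c_center and seat_3 below 0.015 m and horizontal distance between gauge_tip and block_c_center below 0.004 m and z of gauge_tip in the frame of block_c_center below -0.0095 m))), for 0.1 s.
At the end, for the whole second after the job is handed in: The tight block stands upright (within 0.1 rad) on the rework tray's floor; the two good blocks are upright in their nests within 8 mm of where they began; the gauge is upright in its stand, within 6 mm of the hole's axis and its collar within 3 mm of the stand's top; all are at rest (x of block_b_center in the frame of tray_in between -0.06 and 0.06 m and y of block_b_center in the frame of tray_in between -0.065 and 0.065 m and z of block_b_center in the frame of tray_in below 0.026 m and angle between each of block_b_center, gauge_tip, block_a_center, block_c_center's own z axis and vertical below 0.1 rad and horizontal distance between gauge_tip and stand_hole below 0.006 m and z of gauge_tip in the frame of stand_hole below -0.033 m and distance of each of block_a_center, block_c_center from where it was at the start of the episode below 0.008 m and linear speed of each of gauge, block_a, block_b, block_c below 0.02 m/s); the robot touches nothing.
It fails at once if the gauge is pressed against a block with more than 40 N (contact force between gauge and block_a above 40 N or contact force between gauge and block_b above 40 N or contact force between gauge and block_c above 40 N).
It fails at once if a good block is moved more than 20 mm from its place (distance of any of block_a_center, block_c_center from where it was at the start of the episode above 0.02 m).
It fails at once if a bystander is moved more than 30 mm (distance of any of sanding_block, glue, spray, jar, screwdriver, mallet, offcut from where it was at the start of the episode above 0.03 m).
It also fails if it takes over 72 s, if anything falls off the work surface, if the arm or the gripper's body presses on something with over 40 N, if the wrist force passes 120 N, or if a joint passes its speed limit or range.

ROBOT

A 6-joint arm with a two-finger parallel gripper is mounted at the origin on the work surface. World frame = base frame: x ahead of the robot, y to its left, z up, the work surface at z = 0. Lengths are in mm, angles in rad, forces in N, time in s.
With the tool pointing down it reaches from about 300 to 775 mm from the base axis. Payload 14.6 kg.
Tool frame: the origin (TCP) lies between the finger pads; the fingertips stand 19 mm ahead of it and the grasp point (between the pads) is the TCP; z points along the fingers, y is the line along which they close (so a half turn about z gives the same grasp; the last joint's range is limited). The gripper opens to 94 mm and grips with 3 to 60 N. Pads are 16 mm wide; open, the fingers measure 119 mm over their backs; the gripper's body (75 mm by 177 mm) begins 78 mm behind the grasp point.
Start: joints at [1.211, 0.3, 1.521, -0, 1.321, -0.067], TCP at [158.746, 526.582, 224.446] pointing down, gripper open.
Joint ranges: [-3.03, 3.03], [-0.79, 2.21], [0.23, 2.52], [-1.04, 4.18], [0, 3.07], [-2.55, 2.55]. Speed limits (rad/s): [2.22, 2.22, 2.57, 3.14, 3.14, 3.14].

INTERFACE

Orientations are given as [roll, pitch, yaw] about the fixed x, y, z axes, in that order (R = Rz(yaw) Ry(pitch) Rx(roll)).
In Python, from cell import monitor, imaging, job, find_in, trace gives the robot as it stands. The module is installed in compiled form; this text tells all that it offers.
- The arm moves only by the tool arm_command, never from a script. Its argument "steps" is a list of rows, each a list of 5 numbers: the opening, from 0 (shut) to 1 (fully open), then the shift along the tool's x, y, z in mm, then the turn about the tool's z in degrees. In form: [[gripper, dx, dy, dz, turn], ...]. A call has 1 to 20 rows; each row is the pose to reach, as a shift and turn from the pose commanded when the call began, along the tool's axes at that moment; what a row does not reach only later rows make up. A row lasts 1/8 s, in which the tool goes at most 62.5 mm and 10.7 degrees, less where a joint would pass 70% of its speed; a pose out of reach is approached as far as the arm can. A call with a gripper value outside its range is refused whole. The fingers move at their own pace and stop on an object; "force" is the grip in N (left out, the last holds). Time passes only in rows, so rows that repeat a pose let the fingers close. It gives the time, the measured TCP pose, the force, the opening and the grip force at its end, in the units of the state.
- monitor.read_state(): the state, without advancing time (a new reading comes with each control period).
- imaging.camera(name): name is "side" or "top"; returns a dict with "img" (420x560x3 uint8, red, green, blue), "mtx" (3x3 intrinsics, pixels), "view" (4x4, takes a point from world to camera coordinates). Camera axes: x right, y down, z forward; pixel columns grow to the right and rows downward; lengths in mm; the calibration is good to about 2 mm. A picture is of the moment at which its call begins. There is no depth.
- job.sign_off(): hands the job in; it is judged then, once.
Trained networks look in a picture, given as the dict that the camera call returned (one of the last four; its "shot" number tells which), for a name from the list of things; names that differ only in an ending like _2 or _b are one class to them, and where a whole thing is asked for, a point or a joint stands for the part that bears it (a point fixed in the world has none). Each returns a list of dicts, best first, with "p" (0 to 1); they miss things now and then, are a little off and sometimes report something else, mostly with a low value. They report only what shows in the picture. A call takes as long as a camera call. They do not tell look-alikes from the thing itself.
- find_in(picture, target): "rect" ([centre column, centre row, width, height] in pixels, round what is visible of it).
- trace(picture, target): "region" (420x560 bool, what is visible of it) and "rect" ([centre column, centre row, width, height] in pixels, round what is visible of it).
The state is a dict: "clock": time; "joints": joint angles; "qd": joint speeds; "effort": joint torques, N m; "eef_pos": TCP position; "eef_rot": TCP orientation; "wrist_force": force on the tool from outside, world axes, zero at the start; "moment": the same for the moment, N m; "finger_gap": finger opening in mm; "finger_force": force on a finger pad.
Only numpy, scipy, OpenCV 4.12 (cv2) and the standard library are available. Lean on these libraries where they do the work, as an engineer would, in place of code of your own. Each camera call takes 0.05 s, during which the arm holds its last target. There are 200 camera calls.

## Working session

There is one attempt and no reset: what is moved stays moved. The work goes in short steps, Python scripts to look and compute and a tool call to move; the robot and the scene stay as the last step left them, time stands still between calls to the robot, and variables do not carry over. Pictures are saved under pics/ and viewed, at most 10 in all, crops included, and the job is handed in when it is done.

Besides the shell and the picture viewer there is one more tool, called after "Request:" by a JSON object that holds its "fn" and its "kwargs". arm_command: Moves the arm, as the interface text tells. Its arguments: {"type":"object","properties":{"steps":{"type":"array","items":{"type":"array","items":{"type":"number"}}},"force":{"type":"number"}},"required":["steps"]}

```bash
mkdir -p pics; cat > h.py <<'E'
from cell import monitor, imaging, job, find_in, trace
import numpy as np, cv2
def ray(c,px):
    R=c["view"][:3,:3];t=c["view"][:3,3]
    d=R.T@np.linalg.inv(c["mtx"])@np.array([px[0],px[1],1.]);o=-R.T@t
    return o,d
def at_z(c,px,z):
    o,d=ray(c,px);return o+d*(z-o[2])/d[2]
def proj(c,P):
    p=c["view"][:3,:3]@np.array(P,float)+c["view"][:3,3];q=c["mtx"]@p;return q[:2]/q[2]
def save(c,n):cv2.imwrite("pics/"+n,c["img"][:,:,::-1])
E
python3 - <<'E'
from h import *
np.set_printoptions(precision=1,suppress=True)
s=monitor.read_state();print({k:np.round(v,3) for k,v in s.items()})
for n in("top","side"):
    c=imaging.camera(n);save(c,n+"0.png")
    print(n,"cam pos",ray(c,(0,0))[0])
    for t in("gauge","stand_hole","block_a","seat_1","tray_in","gauge_grip"):
        try:print(t,[(np.round(d["rect"],1).tolist(),round(d["p"],2)) for d in find_in(c,t)])
        except Exception as e:print(t,e)
E
```

```text
{'clock': np.float64(0.0), 'joints': array([ 1.2,  0.3,  1.5, -0. ,  1.3, -0.1]), 'qd': array([-0., -0.,  0.,  0., -0.,  0.]), 'effort': array([  0. , -53.2, -35.3,   0.1,   0. ,  -0. ]), 'eef_pos': array([158.7, 526.4, 223.9]), 'eef_rot': array([-3.1, -0. ,  2.8]), 'wrist_force': array([ 0.2, -0.3,  0. ]), 'moment': array([0., 0., 0.]), 'finger_force': np.float64(0.0), 'finger_gap': np.float64(93.854)}
top cam pos [ 401.3  -19.9 1611.5]
gauge [([206.3, 253.2, 9.5, 9.8], 0.56), ([280.2, 186.4, 15.9, 15.3], 0.52)]
stand_hole [([209.4, 250.6, 29.2, 27.6], 0.71)]
block_a [([329.2, 150.6, 18.8, 20.0], 0.8), ([246.4, 188.3, 18.7, 17.4], 0.7), ([279.9, 186.8, 14.6, 14.0], 0.67), ([240.8, 224.9, 15.8, 17.4], 0.59), ([354.7, 260.1, 51.8, 47.7], 0.53)]
seat_1 [([277.7, 188.3, 100.6, 26.2], 0.68), ([169.1, 179.6, 24.1, 23.8], 0.42), ([257.6, 145.4, 38.6, 21.9], 0.37)]
tray_in [([356.4, 261.3, 54.1, 46.8], 0.84)]
gauge_grip []
side cam pos [416.2 886.3 922.6]
gauge [([327.6, 288.5, 14.8, 23.7], 0.48)]
stand_hole [([327.5, 301.4, 30.3, 38.2], 0.75)]
block_a [([274.1, 205.1, 18.6, 25.8], 0.94), ([269.2, 229.4, 17.8, 23.1], 0.9), ([260.0, 256.4, 15.4, 22.7], 0.76), ([243.7, 195.1, 23.3, 24.1], 0.64), ([282.6, 360.1, 79.4, 53.4], 0.61), ([302.6, 264.9, 20.8, 28.5], 0.56)]
seat_1 [([265.9, 241.6, 41.5, 78.4], 0.93)]
tray_in [([348.9, 193.0, 52.9, 44.6], 0.81)]
gauge_grip [([328.7, 286.1, 12.0, 23.4], 0.75), ([268.4, 240.8, 46.7, 79.3], 0.45)]
```

View pics/top0.png

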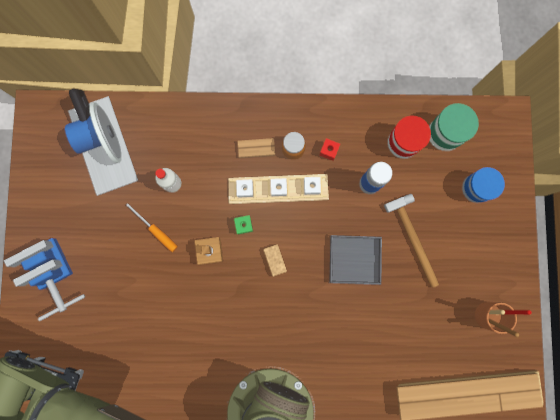

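View pics/side0.png

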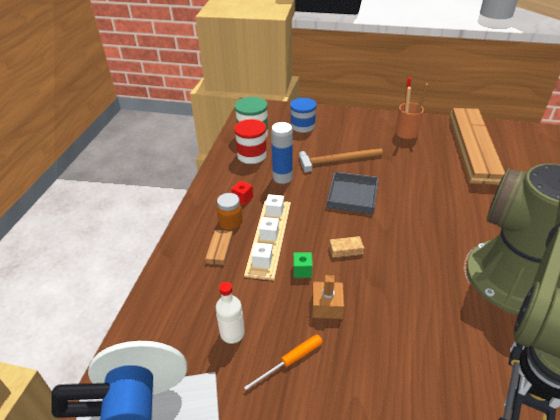

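The top picture shows the gauge in its stand at (208,251), with the jig along row 187 and its blocks at (245,187), (279,186) and (313,185). The tray is at (356,260). The side picture agrees: stand (328,300), blocks (262,256), (269,229) and (274,205), tray (353,193).

Possible confusions for the blocks are the red look-alike, top (330,149), and the green one, top (243,224). By the description, only the three bare aluminium blocks in the nests count. The gauge has no double. I'll check this in one close crop.

```bash
python3 - <<'E'
from h import *
np.set_printoptions(precision=1,suppress=True)
t=imaging.camera("top");s=imaging.camera("side")
a=cv2.resize(t["img"][140:290,185:385],None,fx=4,fy=4,interpolation=cv2.INTER_CUBIC)
cv2.imwrite("pics/crop1.png",a[:,:,::-1])
b=cv2.resize(s["img"][180:330,230:370],None,fx=4,fy=4,interpolation=cv2.INTER_CUBIC)
cv2.imwrite("pics/crop2.png",b[:,:,::-1])
def bore(c,u,v,r=9):
    g=cv2.cvtColor(c["img"],cv2.COLOR_RGB2GRAY).astype(float)
    y,x=np.mgrid[v-r:v+r+1,u-r:u+r+1];p=g[v-r:v+r+1,u-r:u+r+1]
    return g[v-r:v+r+1,u-r:u+r+1].astype(int)
print(bore(t,279,186))
for u in((245,187),(279,186),(313,185)):print(at_z(t,u,55))
print(at_z(t,(356,260),28),at_z(t,(208,251),48))
for name in("gauge","block_a","stand_hole","tray_in"):
  for c in(t,s):
    for d in trace(c,name):
        m=d["region"];ys,xs=np.nonzero(m);print(name,c is t and "top" or "side",round(d["p"],2),xs.mean(),ys.mean(),m.sum(),np.array(d["rect"]))
E
```

```text
[[222 222 221 221 221 221 220 219 216 209 220 220 220 220 219 218 212 212
  213]
 [218 222 222 222 222 227 227 227 226 222 227 228 231 231 231 230 222 213
  214]
 [210 236 236 236 237 238 238 238 238 238 238 238 239 239 239 236 218 216
  214]
 [194 241 241 241 241 241 241 241 241 241 241 241 241 241 241 237 214 215
  215]
 [194 241 241 241 241 241 241 241 241 241 241 241 241 241 241 237 215 215
  217]
 [198 241 241 241 241 241 241 241 241 239 241 241 241 241 241 238 223 215
  216]
 [197 241 241 241 241 241 235 214 203 202 223 237 241 241 241 239 226 215
  216]
 [196 241 241 241 241 237 210 171 150 152 178 215 241 241 241 239 224 205
  216]
 [195 241 241 241 241 232 174 146 150 144 143 182 237 241 241 239 224 206
  216]
 [195 241 241 241 240 228 154 167 171 169 164 174 235 241 241 239 225 209
  216]
 [193 234 241 241 240 228 164 177 177 176 175 185 234 241 241 239 225 209
  216]
 [190 231 241 241 241 235 205 176 176 176 183 214 239 241 241 241 233 209
  216]
 [190 230 241 241 241 240 233 220 209 209 217 236 241 241 241 241 236 209
  216]
 [190 230 241 241 241 241 241 238 235 235 237 2
[... 1431 characters left out ...]
.4  24.8  24.6]
block_a side 0.55 273.9164420485175 204.85175202156333 371 [272.9 205.7  17.9  24.8]
stand_hole top 0.6 208.9731182795699 250.19175627240142 558 [208.9 251.2  25.1  27.2]
stand_hole side 0.91 327.1023206751055 301.19620253164555 948 [329.1 300.7  29.9  40. ]
tray_in top 0.91 355.4528535980149 259.5521091811414 2418 [354.4 260.   54.1  46. ]
tray_in top 0.6 375.3869132290185 177.20341394025604 703 [375.6 178.5  31.7  35. ]
tray_in top 0.25 278.19069767441863 188.99476744186046 1720 [278.6 188.3 101.5  26.3]
tray_in side 0.69 352.18020594965674 192.4662471395881 1748 [349.5 192.3  53.   41.7]
tray_in side 0.17 269.02081447963803 248.89411764705883 1105 [268.1 240.7  47.   79.6]
```

View pics/crop1.png

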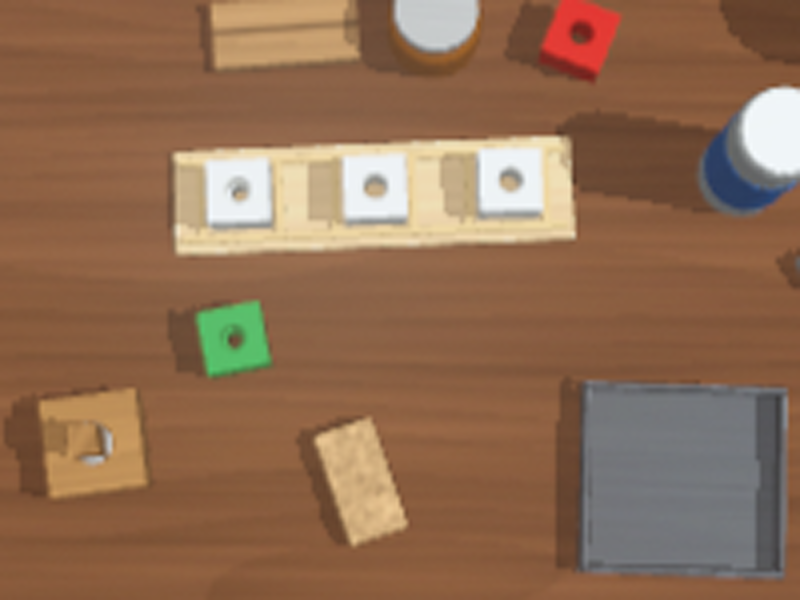

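View pics/crop2.png

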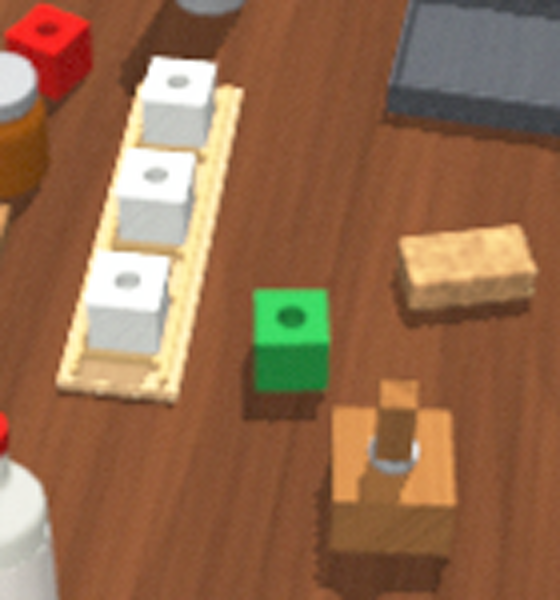

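The crops show plain metal blocks, with bores in crop 1 at about (240,190), (375,186) and (511,180). The gauge stands in its stand at (93,442). Red and green are excluded, so next I triangulate the points.

```bash
cat >> h.py <<'E'
def tri(t,pt,s,ps):
    A=[];b=[]
    for c,p in((t,pt),(s,ps)):
        o,d=ray(c,p);d=d/np.linalg.norm(d);M=np.eye(3)-np.outer(d,d);A.append(M);b.append(M@o)
    return np.linalg.lstsq(np.vstack(A),np.hstack(b),rcond=None)[0]
def dark(c,u,v,r=5):
    g=cv2.cvtColor(c["img"],cv2.COLOR_RGB2GRAY).astype(float);u=int(round(u));v=int(round(v))
    y,x=np.mgrid[v-r:v+r+1,u-r:u+r+1];p=g[v-r:v+r+1,u-r:u+r+1];w=np.clip(np.percentile(p,80)-6-p,0,60);w=np.minimum(w,30)
    return (w*x).sum()/w.sum(),(w*y).sum()/w.sum()
E
python3 - <<'E'
from h import *
np.set_printoptions(precision=1,suppress=True)
t=imaging.camera("top");s=imaging.camera("side")
T=[(244.6,187.1),(278.5,186.1),(312.4,184.6)];S=[(261.6,249.9),(268.4,223.4),(274.1,200.1)]
for a,b in zip(T,S):
    da=dark(t,*a);db=dark(s,*b,4)
    print(np.array(da),np.array(db),"topz55",at_z(t,da,55),"sidez55",at_z(s,db,55),tri(t,da,s,db), "manual",at_z(t,a,55),at_z(s,b,55))
o=lambda x,y,c:((x+.5)/4-.5+c[0],(y+.5)/4-.5+c[1])
c1=(185,140);c2=(230,180)
for q in((40,398),(135,388),(148,487),(50,497),(93,442.5)):print("stand top",at_z(t,o(*q,c1),48))
for q in((331,408),(453,407),(457,505),(331,503)):print("stand side",at_z(s,o(*q,c2),48))
for q in((380,380),(417,380),(419,407),(380,407)):print("handle top side",at_z(s,o(*q,c2),104))
for q in((583,381),(787,387),(785,575),(580,570)):print("tray",at_z(t,o(*q,c1),28))
for q in((174,152),(570,137),(576,240),(176,254)):print("jig",at_z(t,o(*q,c1),16))
E
```

```text
[244.3 186.8] [261.4 249.6] topz55 [647.7  82.6  55. ] sidez55 [647.1  85.1  55. ] [647.9  82.7  52.5] manual [646.9  81.8  55. ] [646.2  85.8  55. ]
[278.4 186. ] [268.5 223.3] topz55 [651.3 -17.2  55. ] sidez55 [651.2 -14.9  55. ] [651.7 -17.2  52.8] manual [651.  -17.5  55. ] [651.4 -14.6  55. ]
[312.3 184.4] [274.1 199.9] topz55 [ 657.2 -116.6   55. ] sidez55 [ 657.4 -114.3   55. ] [ 657.8 -116.8   52.9] manual [ 656.6 -117.    55. ] [ 657.2 -113.6   55. ]
stand top [493.4 224.5  48. ]
stand top [501.4 155.7  48. ]
stand top [429.9 144.6  48. ]
stand top [422.  215.1  48. ]
stand top [461.5 185.1  48. ]
stand side [503.  158.7  48. ]
stand side [431.1 143.8  48. ]
stand side [421.  215.8  48. ]
stand side [492.  228.4  48. ]
handle top side [473.1 179.5 104. ]
handle top side [452.4 175.4 104. ]
handle top side [448.9 195.  104. ]
handle top side [470.4 199.3 104. ]
tray [ 511.3 -172.3   28. ]
tray [ 508.4 -323.1   28. ]
tray [ 370.9 -319.9   28. ]
tray [ 373.1 -169.9   28. ]
jig [681.3 134.5  16. ]
jig [ 696.3 -163.8   16. ]
jig [ 617.9 -168.3   16. ]
jig [604.  131.2  16. ]
```

```bash
cat > d.py <<'E'
import sys
from h import *
from scipy.spatial.transform import Rotation as Ro
np.set_printoptions(precision=2,suppress=True)
s=monitor.read_state();R=Ro.from_euler("xyz",s["eef_rot"]).as_matrix()
yaw=np.degrees(s["eef_rot"][2])
print("t",s["clock"],"pos",s["eef_pos"],"rot",np.degrees(s["eef_rot"]),"F",s["wrist_force"],"gap",s["finger_gap"])
if len(sys.argv)>3:
    g=np.array(sys.argv[1:4],float);print("shift",R.T@(g-s["eef_pos"]))
    if len(sys.argv)>4:print("turn",-((float(sys.argv[4])-yaw+180)%360-180))
E
python3 d.py 461.5 187 140 190.5
```

```text
t 1.3 pos [158.75 526.57 224.41] rot [-180.      0.    163.23] F [ 0.34 -0.51  0.21] gap 93.75834151911283
shift [-387.87 -237.74   84.44]
turn -27.274594579518777
```

Request:
{"fn": "arm_command", "kwargs": {"steps": [[0.6, -60, -40, 0, -8], [0.6, -120, -75, 0, -16], [0.6, -180, -110, 10, -24], [0.6, -240, -147, 30, -27.3], [0.6, -300, -184, 50, -27.3], [0.6, -350, -215, 70, -27.3], [0.6, -388, -238, 84, -27.3], [0.6, -388, -238, 84, -27.3], [0.6, -388, -238, 84, -27.3], [0.6, -388, -238, 84, -27.3]]}}

```text
clock: 2.55
eef_pos: [461.2, 187.3, 140.7]
eef_rot: [3.141, 0.0, -2.958]
wrist_force: [0.5, -0.6, -0.4]
finger_gap: 56.3
finger_force: 0.0
```

```bash
python3 d.py 461.5 187 79 190.5
```

```text
t 2.55 pos [461.21 187.3  140.75] rot [ 179.99    0.01 -169.46] F [ 0.45 -0.56 -0.44] gap 56.338552064484965
shift [-0.22 -0.35 61.75]
turn 0.039593071697595406
```

Request:
{"fn": "arm_command", "kwargs": {"steps": [[0.6, 0, 0, 25, 0], [0.6, 0, 0, 45, 0], [0.6, 0, 0, 61, 0], [0.6, 0, 0, 61, 0], [0.2, 0, 0, 61, 0], [0.15, 0, 0, 61, 0], [0.15, 0, 0, 61, 0], [0.15, 0, 0, 61, 0], [0.15, 0, 0, 61, 0], [0.15, 0, 0, 61, 0]], "force": 25}}

```text
clock: 3.8
eef_pos: [461.7, 186.7, 79.7]
eef_rot: [-3.142, 0.0, -2.958]
wrist_force: [-0.6, -1.6, 4.4]
finger_gap: 22.1
finger_force: 24.7
```

Request:
{"fn": "arm_command", "kwargs": {"steps": [[0.15, 0, 0, -25, 0], [0.15, 0, 0, -50, 0], [0.15, 0, 0, -72, 0], [0.15, -20, -16, -72, 0], [0.15, -60, -50, -72, 0], [0.15, -100, -83, -72, 0], [0.15, -140, -115, -72, 0], [0.15, -164, -135, -72, 0], [0.15, -164, -135, -72, 0], [0.15, -164, -135, -72, 0]]}}

```text
clock: 5.05
eef_pos: [646.7, 84.4, 150.9]
eef_rot: [3.141, -0.001, -2.958]
wrist_force: [-0.7, 0.2, -1.4]
finger_gap: 22.2
finger_force: 24.7
```

```bash
python3 - <<'E'
from h import *
np.set_printoptions(precision=1,suppress=True)
t=imaging.camera("top");s=imaging.camera("side")
a=cv2.resize(s["img"][180:290,205:345],None,fx=5,fy=5,interpolation=cv2.INTER_CUBIC)
cv2.imwrite("pics/crop3.png",a[:,:,::-1])
b=monitor.read_state();p=b["eef_pos"];print(p,b["wrist_force"],np.degrees(b["eef_rot"]))
for z in(-67.5,-31.5,-25.5,25):
    q=proj(s,p+[0,0,z]);print(z,q,(q-[205,180]+.5)*5-.5)
E
```

```text
[646.8  84.6 151.5] [ 0.5 -0.8 -1. ] [ 180.    -0.  -169.4]
-67.5 [261.  241.6] [282.1 309.9]
-31.5 [260.4 231.3] [279.  258.6]
-25.5 [260.3 229.6] [278.4 249.9]
25 [259.4 214.3] [273.8 173.7]
```

View pics/crop3.png

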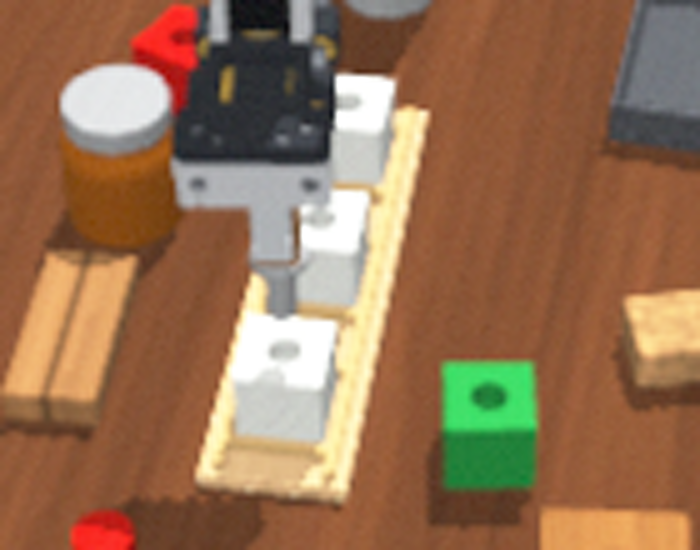

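The pin hangs plumb at crop (282,313), right above the left bore at (286,350). The fit is within about 1 mm, so I lower it gently.

Request:
{"fn": "arm_command", "kwargs": {"steps": [[0.15, 0, 0, 12, 0], [0.15, 0, 0, 22, 0], [0.15, 0, 0, 25, 0], [0.15, 0, 0, 27, 0], [0.15, 0, 0, 29, 0], [0.15, 0, 0, 31, 0], [0.15, 0, 0, 33, 0], [0.15, 0, 0, 35, 0], [0.15, 0, 0, 35, 0]]}}

```text
clock: 6.28
eef_pos: [647.4, 83.9, 116.3]
eef_rot: [3.142, -0.0, -2.958]
wrist_force: [-0.2, 0.2, -1.7]
finger_gap: 22.1
finger_force: 24.7
```

Request:
{"fn": "arm_command", "kwargs": {"steps": [[0.15, 0, 0, 3, 0], [0.15, 0, 0, 5, 0], [0.15, 0, 0, 6, 0], [0.15, 0, 0, 7, 0], [0.15, 0, 0, 8, 0], [0.15, 0, 0, 8, 0]]}}

```text
clock: 7.02
eef_pos: [647.5, 84.0, 108.7]
eef_rot: [-3.142, 0.0, -2.958]
wrist_force: [-0.6, -1.1, 0.7]
finger_gap: 21.7
finger_force: 24.7
```

Request:
{"fn": "arm_command", "kwargs": {"steps": [[0.15, 0, 0, 0.5, 0], [0.15, 0, 0, 1, 0], [0.15, 0, 0, 1, 0]]}}

```text
clock: 7.4
eef_pos: [647.7, 84.0, 108.4]
eef_rot: [-3.141, 0.001, -2.958]
wrist_force: [-2.8, 0.3, 7.1]
finger_gap: 22.0
finger_force: 24.7
```

Request:
{"fn": "arm_command", "kwargs": {"steps": [[0.15, 0, 0, 0, 0], [0.15, 0, 0, -6, 0], [0.15, 0, 0, -20, 0], [0.15, 0, 0, -36, 0], [0.15, 2, -15, -36, 0], [0.15, 8, -55, -36, 0], [0.15, 14.6, -98.8, -36, 0], [0.15, 14.6, -98.8, -36, 0], [0.15, 14.6, -98.8, -36, 0], [0.15, 14.6, -98.8, -36, 0], [0.15, 14.6, -98.8, -22, 0], [0.15, 14.6, -98.8, -18, 0], [0.15, 14.6, -98.8, -16, 0], [0.15, 14.6, -98.8, -14, 0], [0.15, 14.6, -98.8, -12, 0], [0.15, 14.6, -98.8, -10, 0], [0.15, 14.6, -98.8, -8, 0], [0.15, 14.6, -98.8, -8, 0]]}}

```text
clock: 9.65
eef_pos: [651.1, -16.0, 115.3]
eef_rot: [-3.142, -0.0, -2.958]
wrist_force: [0.3, -1.0, -1.9]
finger_gap: 21.8
finger_force: 24.7
```

Request:
{"fn": "arm_command", "kwargs": {"steps": [[0.15, 0, 0, 3, 0], [0.15, 0, 0, 5, 0], [0.15, 0, 0, 6, 0], [0.15, 0, 0, 7, 0], [0.15, 0, 0, 8, 0], [0.15, 0, 0, 9, 0]]}}

```text
clock: 10.4
eef_pos: [651.2, -15.9, 106.5]
eef_rot: [-3.141, 0.0, -2.958]
wrist_force: [0.6, -0.9, -0.5]
finger_gap: 22.2
finger_force: 24.7
```

Request:
{"fn": "arm_command", "kwargs": {"steps": [[0.15, 0, 0, 4, 0], [0.15, 0, 0, 8, 0], [0.15, 0, 0, 12, 0], [0.15, 0, 0, 16, 0], [0.15, 0, 0, 17, 0], [0.15, 0, 0, 18, 0], [0.15, 0, 0, 19, 0], [0.15, 0, 0, 20, 0], [0.15, 0, 0, 20, 0]]}}

```text
clock: 11.52
eef_pos: [651.2, -15.9, 86.7]
eef_rot: [-3.141, 0.0, -2.958]
wrist_force: [0.3, -2.3, 3.0]
finger_gap: 22.1
finger_force: 24.7
```

Request:
{"fn": "arm_command", "kwargs": {"steps": [[0.15, 0, 0, -8, 0], [0.15, 0, 0, -28, 0], [0.15, 0, 0, -57, 0], [0.15, 0, 0, -57, 0], [0.15, 2, -15, -57, 0], [0.15, 7, -55, -57, 0], [0.15, 12.3, -98.9, -57, 0], [0.15, 12.3, -98.9, -57, 0], [0.15, 12.3, -98.9, -57, 0], [0.15, 12.3, -98.9, -57, 0], [0.15, 12.3, -98.9, -43, 0], [0.15, 12.3, -98.9, -39, 0], [0.15, 12.3, -98.9, -37, 0], [0.15, 12.3, -98.9, -35, 0], [0.15, 12.3, -98.9, -33, 0], [0.15, 12.3, -98.9, -31, 0], [0.15, 12.3, -98.9, -29, 0], [0.15, 12.3, -98.9, -29, 0]]}}

```text
clock: 13.78
eef_pos: [657.1, -115.4, 115.3]
eef_rot: [-3.142, -0.0, -2.958]
wrist_force: [0.8, -0.1, -1.3]
finger_gap: 22.4
finger_force: 24.7
```

Request:
{"fn": "arm_command", "kwargs": {"steps": [[0.15, 0, 0, 3, 0], [0.15, 0, 0, 5, 0], [0.15, 0, 0, 6, 0], [0.15, 0, 0, 7, 0], [0.15, 0, 0, 8, 0], [0.15, 0, 0, 9, 0]]}}

```text
clock: 14.52
eef_pos: [657.1, -115.4, 106.5]
eef_rot: [-3.142, 0.0, -2.958]
wrist_force: [0.6, -0.0, -1.0]
finger_gap: 22.1
finger_force: 24.7
```

Request:
{"fn": "arm_command", "kwargs": {"steps": [[0.15, 0, 0, 4, 0], [0.15, 0, 0, 8, 0], [0.15, 0, 0, 12, 0], [0.15, 0, 0, 16, 0], [0.15, 0, 0, 17, 0], [0.15, 0, 0, 18, 0], [0.15, 0, 0, 19, 0], [0.15, 0, 0, 20, 0], [0.15, 0, 0, 20, 0]]}}

```text
clock: 15.65
eef_pos: [657.2, -115.3, 86.8]
eef_rot: [-3.141, 0.0, -2.958]
wrist_force: [-0.2, -1.4, 2.1]
finger_gap: 22.1
finger_force: 24.7
```

Request:
{"fn": "arm_command", "kwargs": {"steps": [[0.15, 0, 0, -8, 0], [0.15, 0, 0, -30, 0], [0.15, 0, 0, -65, 0], [0.15, 0, 0, -65, 0], [0.15, 15, 35, -65, 0], [0.15, 38, 90, -65, 0], [0.15, 60, 145, -65, 0], [0.15, 82, 200, -65, 0], [0.15, 105, 255, -65, 0], [0.15, 127, 308, -65, 0], [0.15, 137, 332.7, -65, 0], [0.15, 137, 332.7, -65, 0], [0.15, 137, 332.7, -65, 0], [0.15, 137, 332.7, -48, 0], [0.15, 137, 332.7, -36, 0], [0.15, 137, 332.7, -32, 0], [0.15, 137, 332.7, -29, 0], [0.15, 137, 332.7, -26, 0], [0.15, 137, 332.7, -23, 0], [0.15, 137, 332.7, -23, 0]]}}

```text
clock: 18.15
eef_pos: [461.6, 186.7, 109.4]
eef_rot: [-3.142, -0.0, -2.958]
wrist_force: [0.7, -0.5, -0.8]
finger_gap: 22.0
finger_force: 24.7
```

Tip is about 6 mm into the hole with no force, so I go on to home.

Request:
{"fn": "arm_command", "kwargs": {"steps": [[0.15, 0, 0, 6, 0], [0.15, 0, 0, 12, 0], [0.15, 0, 0, 18, 0], [0.15, 0, 0, 24, 0], [0.15, 0, 0, 27, 0], [0.15, 0, 0, 28.5, 0], [0.15, 0, 0, 29.5, 0], [0.15, 0, 0, 29.5, 0]]}}

```text
clock: 19.15
eef_pos: [461.7, 186.8, 80.0]
eef_rot: [3.142, 0.0, -2.958]
wrist_force: [0.6, 0.1, -1.0]
finger_gap: 21.9
finger_force: 24.7
```

Request:
{"fn": "arm_command", "kwargs": {"steps": [[0.15, 0, 0, 0.8, 0], [0.15, 0, 0, 0.8, 0], [0.6, 0, 0, 0.8, 0], [0.6, 0, 0, 0.8, 0], [0.6, 0, 0, 0.8, 0], [0.6, 0, 0, 0.8, 0], [0.75, 0, 0, -30, 0], [0.75, 0, 0, -60, 0], [0.75, 0, 0, -60, 0], [0.75, -30, -25, -60, 4], [0.75, -70, -58, -60, 7.7], [0.75, -120, -100, -60, 7.7], [0.75, -164, -135, -60, 7.7], [0.75, -164, -135, -60, 7.7], [0.75, -164, -135, -60, 7.7], [0.75, -164, -135, -60, 7.7]]}}

```text
clock: 21.15
eef_pos: [646.7, 84.8, 139.9]
eef_rot: [3.142, -0.0, -3.091]
wrist_force: [-0.4, 0.8, 0.4]
finger_gap: 70.4
finger_force: 0.0
```

```bash
python3 d.py 647.5 84 40 182.8; python3 - <<'E'
from h import *
s=imaging.camera("side")
a=cv2.resize(s["img"][180:330,205:375],None,fx=4,fy=4,interpolation=cv2.INTER_CUBIC)
cv2.imwrite("pics/crop4.png",a[:,:,::-1])
E
```

```text
t 21.15 pos [646.73  84.76 139.95] rot [ 180.     -0.02 -177.12] F [-0.4   0.8   0.39] gap 70.37634972806835
shift [-0.76 -0.8  99.95]
turn 0.08219290796773748
```

View pics/crop4.png

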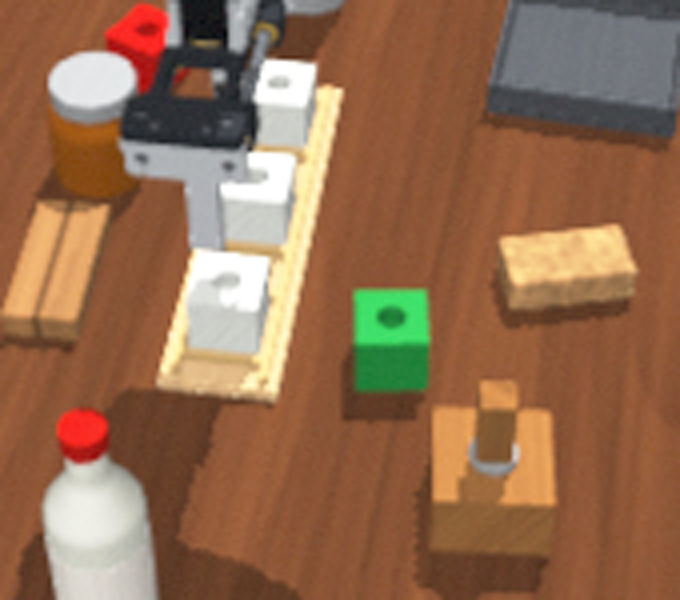

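The gauge is back home in its stand at crop (493,455), looking as at the start. The gripper is over the left block at (228,300).

Request:
{"fn": "arm_command", "kwargs": {"steps": [[0.75, -0.5, -0.8, 30, 0], [0.75, -0.5, -0.8, 60, 0], [0.75, -0.5, -0.8, 85, 0], [0.75, -0.5, -0.8, 99, 0], [0.75, -0.5, -0.8, 99, 0], [0.75, -0.5, -0.8, 99, 0], [0.4, -0.5, -0.8, 99, 0], [0.4, -0.5, -0.8, 99, 0], [0.4, -0.5, -0.8, 99, 0], [0.4, -0.5, -0.8, 99, 0], [0.4, -0.5, -0.8, 99, 0], [0.4, -0.5, -0.8, 99, 0]], "force": 30}}

```text
clock: 22.7
eef_pos: [648.2, 83.2, 41.2]
eef_rot: [3.142, 0.0, -3.092]
wrist_force: [-2.0, -0.6, 4.7]
finger_gap: 45.9
finger_force: 30.0
```

Request:
{"fn": "arm_command", "kwargs": {"steps": [[0.4, 0, 0, -15, 0], [0.4, 0, 0, -45, 0], [0.4, 0, 0, -80, 0], [0.4, 0, 0, -80, 0], [0.4, 0, 0, -80, 0]]}}

```text
clock: 23.32
eef_pos: [647.6, 83.1, 119.8]
eef_rot: [-3.142, -0.002, -3.092]
wrist_force: [-1.4, 0.0, -3.3]
finger_gap: 46.0
finger_force: 30.0
```

```bash
python3 d.py 441 -246 121 182.8
```

```text
t 23.325 pos [647.55  83.12 119.83] rot [-180.     -0.09 -177.18] F [-1.42  0.02 -3.32] gap 46.007282763625376
shift [ 222.51 -318.55   -0.8 ]
turn 0.023048019083148574
```

Request:
{"fn": "arm_command", "kwargs": {"steps": [[0.4, 25, -35, 0, 0], [0.4, 60, -86, 0, 0], [0.4, 95, -136, 0, 0], [0.4, 130, -186, 0, 0], [0.4, 165, -236, 0, 0], [0.4, 195, -280, 0, 0], [0.4, 222, -318, 0, 0], [0.4, 222, -318, 0, 0], [0.4, 222, -318, 0, 0], [0.4, 222, -318, 0, 0], [0.4, 222, -318, 25, 0], [0.4, 222, -318, 50, 0], [0.4, 222, -318, 68, 0], [0.4, 222, -318, 75, 0], [0.4, 222, -318, 79, 0], [0.4, 222, -318, 81, 0], [0.4, 222, -318, 81, 0]]}}

```text
clock: 25.45
eef_pos: [442.2, -245.4, 40.3]
eef_rot: [-3.141, 0.0, -3.092]
wrist_force: [0.0, 0.5, -2.1]
finger_gap: 46.1
finger_force: 30.0
```

Request:
{"fn": "arm_command", "kwargs": {"steps": [[0.4, 0, 0, 2, 0], [0.4, 0, 0, 3, 0], [0.4, 0, 0, 4, 0], [0.4, 0, 0, 4, 0]]}}

```text
clock: 25.95
eef_pos: [442.0, -245.4, 36.2]
eef_rot: [-3.142, 0.0, -3.092]
wrist_force: [-2.1, 0.9, 3.5]
finger_gap: 46.0
finger_force: 30.0
```

Contact is felt, so I release and retreat.

Request:
{"fn": "arm_command", "kwargs": {"steps": [[0.65, 0, 0, 0, 0], [0.65, 0, 0, 0, 0], [0.65, 0, 0, 0, 0], [0.65, 0, 0, 0, 0], [0.65, 0, 0, -25, 0], [0.65, 0, 0, -60, 0], [0.65, 0, 0, -110, 0], [0.65, 60, 0, -150, 0], [0.65, 120, 0, -150, 0], [0.65, 120, 0, -150, 0]]}}

```text
clock: 27.2
eef_pos: [320.1, -251.3, 186.7]
eef_rot: [-3.14, 0.001, -3.094]
wrist_force: [0.8, 0.6, -0.3]
finger_gap: 61.3
finger_force: 0.0
```

```bash
python3 - <<'E'
from h import *
t=imaging.camera("top");s=imaging.camera("side")
a=cv2.resize(t["img"][135:285,190:400],None,fx=3,fy=3,interpolation=cv2.INTER_CUBIC)[:,:600]
b=cv2.resize(s["img"][165:330,220:420],None,fx=3,fy=3,interpolation=cv2.INTER_CUBIC)
o=np.vstack([a,b]);o=cv2.resize(o,None,fx=.63,fy=.63,interpolation=cv2.INTER_AREA);cv2.imwrite("pics/fin.png",o[:,:,::-1]);print(monitor.read_state()["clock"])
E
```

```text
27.3
```

View pics/fin.png

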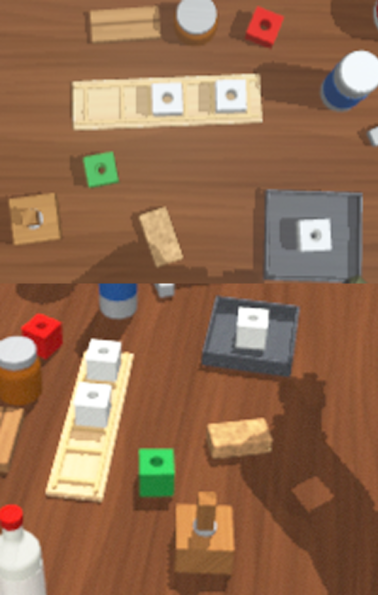

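The tight block stands upright in the tray at (315,235), the gauge is home at (35,218), and the good blocks are in their nests at (168,98) and (231,95).

```bash
python3 -c "
from cell import job;print(job.sign_off())"
```

```text
the job is handed in; nothing more can be done
None
```

I handed the job in at about 27 s: the left block was tight and now stands upright in the rework tray, the middle and right blocks gauged good and are still in their nests, and the gauge is back home in its stand; sign-off returned no verdict.

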